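# Fit the fuse and hold the test plug on the sloping socket

## Task

Get the load tester ready for a reading: take the white fuse from its cradle, push it straight down past the sprung yellow jaw until it sits fully home in the forks of the fuse holder with the jaw closed over it, and let go of it. Then take the red test plug and press it squarely onto the tilted brass socket until it snaps past the two steel catches and bottoms, and finish still gripping it and holding it pressed fully home against the socket's spring, which would push it off again. Leave everything else on the bench alone.

Things in the scene. Friction and masses are not known exactly. Their poses are not given: they have to be found in the camera images.
- fuse: White ceramic cartridge fuse, steel end caps: a round rod 16 mm across, 100 mm long, about 50 g. Origin at its centre, length along its y axis, z up at the start. It lies on the two saddles of the cradle, axis 24 mm above the bench; between the saddles (64 mm apart inside) its middle is free for fingers down to 4 mm above the bench.
- fuse_cradle: Grey cradle, fixed: plate 60 x 120 x 4 mm with two notched saddles 12 mm wide at y = +-38 mm, 26 mm high. Origin under its centre, on the bench; the fuse lies along its y axis.
- fuse_holder: Fuse holder, fixed: black base 100 (x) x 120 (y) x 12 mm; two U-shaped copper forks 10 mm wide at y = +-38 mm, slot 19 mm wide, open upwards, flared tops 62 mm above the bench. Between the jaw's arms (y within +-20 mm) nothing stands higher than 22 mm above the bench within 30 mm of the fuse, 25 mm elsewhere: room for fingers. Origin under its centre, on the bench.
- clip_seat (a point): Where the fuse's centre lies when fully home in the holder: 42 mm above the bench, axes as the holder's (fuse along y, push straight down along -z).
- jaw (a joint): Opening of the sprung yellow jaw, rad: 0 = closed. Its two arms stand at y = +-22 to 30 mm on the holder's +x side, hinged low, top 60 mm above the bench; their noses reach over the slot. The fuse pressed down swings it open by about 0.06 to 0.13 with some 5 to 10 N, then it snaps back to 0 over the fuse.
- plug: Red test plug, about 150 g, 75 mm long, standing mouth down on the pad (mouth 4 mm above the bench). Red round handle 26 mm across from 30 to 75 mm above the mouth; below it an aluminium sleeve 24 mm across with a brass rib 31 mm across, 4 mm above the mouth. Bore 17 mm across, 26 mm deep. Origin at the mouth's centre, z along its axis towards the handle.
- plug_pad: Black rubber pad, fixed, 100 x 100 x 4 mm, under the plug. Origin under its centre, on the bench.
- socket_box: Grey socket box, fixed: base 110 x 110 x 34 mm with a sloping head. Origin under its centre, on the bench.
- socket: Tilted socket. Origin at the centre of its seat face, 90 mm above the bench, where the plug's mouth rests when home (plug origin and z on this origin and z). z points out along its axis, up and leaning 25 degrees from vertical to the box's -x side. Brass post 14.4 mm across, 18 mm long; from its tip a sprung plunger 8 mm across reaches to 34 mm. Any turn of the plug about its axis will do.
- plunger (a joint): How far the socket's spring plunger is pushed in, m: 0 = out, 0.008 with the plug home, at most 0.012. The plug's bore meets it when the mouth is 8 mm from the seat; it pushes back with 8 N at first, 18 N at home.
- catch0 (a joint): Opening, rad, of the sprung steel catch at x = -19.5 mm of the socket, reaching 14 mm above the seat: 0 = closed. The plug's rib meets it when the mouth is 11 mm from the seat and opens it by 0.1 to 0.2, then it closes over the rib as the mouth nears 3 mm; passing both takes 10 to 15 N. The catches alone do not hold the plug home.
- catch1 (a joint): The same for the catch at x = +19.5 mm.
- solder_spool: blue spool of solder, 60 mm across and 45 mm tall, standing; bystander; origin at its underside
- screwdriver: screwdriver lying flat; bystander; origin on its axis
- circuit_board: green circuit board with a red daughter board, 90 x 130 mm, lying flat; bystander; origin at its underside
- tip_cleaner: dark steel cup, 66 mm across and 45 mm tall; bystander; origin at its underside
- multimeter: yellow hand multimeter, 85 x 160 x 42 mm, lying flat; bystander; origin at its underside
- spare_cap: plain black cap, 28 mm across and 30 mm tall, standing; bystander, not the plug; origin at its underside
There are look-alikes about, which are no part of the job. There is more than one size of the plug; the one meant has the size given above.

How it is judged:
On the way, in this order (a step that is already met when the one before it is completed fails the run):
1. the fuse sits fully home in the forks, jaw closed over it, let go (x of fuse in the frame of clip_seat between -0.003 and 0.003 m and z of fuse in the frame of clip_seat between -0.003 and 0.003 m and y of fuse in the frame of clip_seat between -0.012 and 0.012 m and angle between the y axis of fuse and the y axis of clip_seat, either way round below 0.08 rad and value of joint jaw below 0.04 rad and contact force between the fingers and fuse below 0.2 N), for 0.2 s.
2. the plug is snapped squarely onto the socket, pressed home (z of plug in the frame of socket below 0.0025 m and x of plug in the frame of socket between -0.003 and 0.003 m and y of plug in the frame of socket between -0.003 and 0.003 m and angle between the z axis of plug and the z axis of socket, either way round below 0.1 rad and value of joint plunger above 0.0055 m and value of joint each of catch0, catch1 below 0.1 rad), for 0.2 s.
At the end, for the whole second after the job is handed in: Fuse within 3 mm of its seat (12 mm lengthwise, 0.08 rad), jaw closed (< 0.04), let go. Plug within 2.5 mm of the seat face, 3 mm sideways, 0.1 rad; catches closed (< 0.1), plunger in > 5.5 mm, plug at rest, gripped > 4 N, pressed on the socket > 8 N (all of step 1 and all of step 2 and contact force between the fingers and plug above 4 N and contact force between plug and socket above 8 N and linear speed of plug below 0.02 m/s); the arm keeps its last pose, push and grip.
It fails at once if another thing on the bench is pushed away (30 mm) (distance of any of solder_spool, screwdriver, circuit_board, tip_cleaner, multimeter, spare_cap from where it was at the start of the episode above 0.03 m).
It also fails if it takes over 54 s, if anything falls off the work surface, if the arm or the gripper's body presses on something with over 40 N, if the wrist force passes 120 N, or if a joint passes its speed limit or range.

## Robot

A 7-joint arm with a two-finger parallel gripper is mounted at the origin on the work surface. World frame = base frame: x ahead of the robot, y to its left, z up, the work surface at z = 0. Lengths are in m, angles in rad, forces in N, time in s.
With the tool pointing down it reaches from about 0.35 to 0.9 m from the base axis. Payload 8.1 kg.
Tool frame: the origin (TCP) lies midway between the tips of the shut fingers; the grasp point (between the pads) lies arm.grip_point_offset behind it (arm.grip_point_offset is the distance from the TCP to the grasp point, in m); y points along the fingers, z is the direction in which the jaws open and shut, and the axes are right-handed (so a half turn about y gives the same grasp; the last joint's range is limited). The gripper opens to 92 mm and grips with 3 to 60 N. Pads are 19 mm wide; open, the fingers measure 130 mm over their backs; the gripper's body (75 mm by 190 mm) begins 47 mm behind the grasp point.
Start: joints at [-0.103, 0.434, 0.025, 1.573, -0.012, 1.134, -0.075], TCP at [0.625, -0, 0.227] pointing down, gripper open.
Joint ranges: [-2.62, 2.62], [-0.44, 2.09], [-1.27, 1.32], [0.08, 2.57], [-1.32, 4.46], [0.12, 2], [-2.74, 2.74]. Speed limits (rad/s): [2.22, 2.22, 3.01, 3.01, 3.14, 3.14, 3.14].

## Interface

Orientations are given as a rotation vector (axis times angle).
In Python, from cell import arm, get_image, camera_info gives the robot as it stands.
- The arm moves only by the tool carry_out, never from a script. Its argument "steps" is one flat list of numbers, 5 for each row, row after row: the opening, from 0 (shut) to 1 (fully open), then the shift along the world's x, y, z in units of 0.1 m (1.0 is 0.1 m), then the turn about the world's z in units of 45 degrees (1.0 is 45 degrees). In form: [hand, dx, dy, dz, spin, hand, dx, dy, dz, spin, ...]. A call has 1 to 12 rows; each row is the pose to reach, as a shift and turn from the pose commanded when the call began; what a row does not reach only later rows make up. A row lasts 1/10 s, in which the tool goes at most 50 mm and 8.59 degrees, less where a joint would pass 70% of its speed; a pose out of reach is approached as far as the arm can. A call with a number of a shift or a turn outside -1 to 1 is refused whole. A call with a gripper value outside its range is refused whole. The fingers move at their own pace and stop on an object; "grip_force" is the grip in N (left out, the last holds). Time passes only in rows, so rows that repeat a pose let the fingers close. It gives the time, the measured TCP pose, the force and the opening at its end, in the units of the state.
- arm.observe(): the state, without advancing time (a new reading comes with each control period).
- get_image(name): name is "scene" or "side" or "wrist"; returns (picture, depth): 420x560x3 uint8, red, green, blue; 420x560 float32, m along the optical axis (not along the pixel's ray), 0 where there is no reading.
- camera_info(name): a dict with "fovy" (degrees; the focal length in pixels is half the picture's height over the tangent of half this angle, whatever the lens; pixels are square), "cx", "cy" (the principal point, pixels), "R" (3x3) and "t" (3): a world point X has camera coordinates R X + t; the wrist camera has in their place "tool_from_camera" (4x4, takes a point from camera to tool coordinates, whose origin is the TCP and whose axes are the tool frame's). Camera axes: x right, y down, z forward; pixel columns grow to the right and rows downward; lengths in m; the calibration is good to about 2 mm. A picture is of the moment at which its call begins: read the wrist's pose just before it. camera_info takes no time and is no camera call.
- arm.sign_off(): hands the job in, once; it reports no verdict.
The state is a dict: "clock": time; "joints": joint angles; "dq": joint speeds; "joint_efforts": joint torques, N m; "position": TCP position; "ee_rot": TCP orientation; "force": force on the tool from outside, world axes, zero at the start; "ft_torque": the same for the moment, N m; "width": opening from 0.0 (shut) to 1.0 (fully open).
Only numpy, scipy, OpenCV 4.12 (cv2) and the standard library are available. Lean on these libraries where they do the work, as an engineer would, in place of code of your own. Each camera call takes 0.05 s, during which the arm holds its last target. There are 200 camera calls.

## Working session

There is one attempt and no reset: what is moved stays moved. The work goes in short steps, Python scripts to look and compute and a tool call to move; the robot and the scene stay as the last step left them, time stands still between calls to the robot, and variables do not carry over. Pictures are saved under pics/ and viewed, about 8 in all and at most 12, crops included, and the job is handed in when it is done.

Besides the shell and the picture viewer there is one more tool, called by a JSON object that holds its "api" and its "payload", one argument or row to a line. carry_out: Moves the arm, as the interface text tells. Shifts and turns lie within -1 to 1; 1 stands for 0.1 m of shift or 45 degrees of turn. Its arguments: {"type":"object","properties":{"steps":{"type":"array","items":{"type":"number"}},"grip_force":{"type":"number"}},"required":["steps"]}

```bash
mkdir -p pics; ls
python3 - <<'E'
from cell import arm,get_image,camera_info
import cv2,numpy as np
print(arm.observe(), arm.grip_point_offset)
for n in("scene","side","wrist"):
    im,d=get_image(n); np.savez("pics/%s0.npz"%n,im=im,d=d); cv2.imwrite("pics/%s0.png"%n,im[:,:,::-1]); 
    i=camera_info(n); print(n,i)
E
```

```text
pics
{'clock': 0.0, 'joints': array([-0.10258802,  0.43516835,  0.02496312,  1.57409094, -0.01158072,
        1.13400393, -0.07510922]), 'dq': array([ 1.94211121e-03,  1.08143420e-03,  2.48536169e-04, -8.26074471e-04,
        3.14496933e-05,  1.66758139e-03,  9.38033597e-04]), 'joint_efforts': array([ 3.89017032e-04, -6.67853522e+01,  9.84863900e-01, -3.14464223e+01,
       -6.05165795e-02,  4.27553023e-02,  1.12382318e-04]), 'position': array([ 6.24490997e-01, -6.53180398e-05,  2.25981188e-01]), 'ee_rot': array([-1.21039404,  1.21030067, -1.20864686]), 'force': array([-0.346207  ,  0.44856048,  0.7720972 ]), 'ft_torque': array([-0.01774495, -0.00857347,  0.01131254]), 'width': 1.0073238069449415} 0.0188
scene {'fovy': 50.08931157306655, 'cx': 282.56544719469014, 'cy': 214.75923986105497, 'R': array([[ 0.86338509,  0.50419699,  0.01875045],
       [ 0.31826638, -0.51540894, -0.79565077],
       [-0.39150057,  0.69292064, -0.60546534]]), 't': array([-0.4865842 , -0.08028848,  1.43529279])}
side {'fovy': 55.808330933269026, 'cx': 274.8041936829399, 'cy': 209.01244298909913, 'R': array([[-0.76296514, -0.64636051, -0.01011329],
       [-0.39336024,  0.47662432, -0.78619144],
       [ 0.51298334, -0.5958585 , -0.61790027]]), 't': array([0.44844954, 0.3071744 , 0.7706415 ])}
wrist {'fovy': 62.17352943404886, 'cx': 275.44676367299985, 'cy': 205.27176342501718, 'tool_from_camera': array([[ 1.84192887e-04,  9.69617788e-01,  2.44624838e-01,
        -6.41251608e-02],
       [-7.02576231e-04, -2.44624656e-01,  9.69617597e-01,
        -1.58318059e-01],
       [ 9.99999736e-01, -3.50464261e-04,  6.36172289e-04,
        -2.26352789e-04],
       [ 0.00000000e+00,  0.00000000e+00,  0.00000000e+00,
         1.00000000e+00]])}
```

View pics/scene0.png

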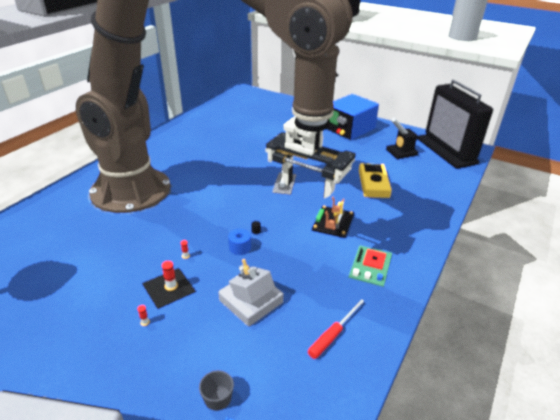

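View pics/side0.png

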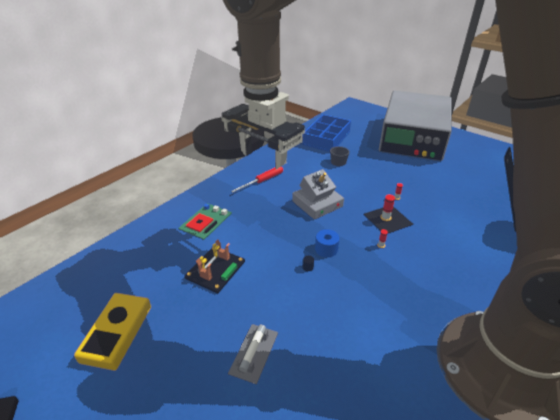

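Candidates for the plug, in scene pixels: the large one on the black pad at (169,277), and two smaller red ones at (185,249) and (144,315). The spare cap at (256,227) and the red screwdriver at (325,338) are also possible mix-ups. I choose the one on the pad. For the fuse, I choose the white rod on the cradle at (285,185), not the green part in the holder. I'll measure and check with a close crop.

```bash
cat > h.py <<'E'
import numpy as np,cv2
from cell import arm,get_image,camera_info
from scipy.spatial.transform import Rotation as Ro
def cam(n):
    i=camera_info(n); f=210/np.tan(np.radians(i["fovy"]/2))
    if n=="wrist":
        s=arm.observe(); M=np.array(i["tool_from_camera"]); Rt=Ro.from_rotvec(s["ee_rot"]).as_matrix()
        Rw=Rt@M[:3,:3]; c=s["position"]+Rt@M[:3,3]
    else: Rw=i["R"].T; c=-Rw@i["t"]
    return f,i["cx"],i["cy"],Rw,c
def ray(C,uv):
    f,cx,cy,Rw,c=C; uv=np.atleast_2d(uv).astype(float)
    return np.c_[(uv[:,0]-cx)/f,(uv[:,1]-cy)/f,np.ones(len(uv))]@Rw.T
def onplane(C,uv,z):
    d=ray(C,uv); return C[4]+d*((z-C[4][2])/d[:,2])[:,None]
def cloud(C,d):
    v,u=np.mgrid[:420,:560]; P=C[4]+ray(C,np.c_[u.ravel(),v.ravel()])*d.reshape(-1,1)
    P=P.reshape(420,560,3); P[d==0]=np.nan; return P
def proj(C,X):
    f,cx,cy,Rw,c=C; q=(np.atleast_2d(X)-c)@Rw; return np.c_[q[:,0]/q[:,2]*f+cx,q[:,1]/q[:,2]*f+cy]
E
python3 - <<'E'
from h import *
print(Ro.from_rotvec(arm.observe()["ee_rot"]).as_matrix().round(2))
T={}
for n,pts in (("scene",dict(plug=(169,277),sm1=(185,249),sm2=(144,315),box=(251,293),hold=(333,220),crad=(285,188),cap=(256,227))),("side",dict(plug=(388,208),sm1=(398,191),sm2=(382,238),box=(318,195),hold=(215,268),crad=(253,352),cap=(308,263)))):
    z=np.load("pics/%s0.npz"%n); C=cam(n); P=cloud(C,z["d"])
    for k,(u,v) in pts.items(): print(n,k,P[v,u].round(3),onplane(C,(u,v),.02).round(3))
def crop(n,u,v,w,h,s):
    im=np.load("pics/%s0.npz"%n)["im"][v:v+h,u:u+w,::-1]; return cv2.resize(im,(w*s,h*s),interpolation=cv2.INTER_CUBIC)
a=np.hstack([crop("scene",130,235,100,75,4),crop("scene",290,185,100,75,4)])
b=np.hstack([crop("side",350,170,100,75,4),crop("side",180,230,100,75,4)])
cv2.imwrite("pics/c1.png",np.vstack([a,b]))
E
```

```text
[[-0. -0.  1.]
 [-1. -0. -0.]
 [ 0. -1. -0.]]
scene plug [ 0.405 -0.264  0.047] [[ 0.384 -0.246  0.02 ]]
scene sm1 [ 0.359 -0.154  0.03 ] [[ 0.35  -0.146  0.02 ]]
scene sm2 [ 0.425 -0.371  0.031] [[ 0.417 -0.365  0.02 ]]
scene box [ 0.615 -0.228  0.076] [[ 0.585 -0.186  0.02 ]]
scene hold [0.638 0.154 0.036] [[0.63  0.173 0.02 ]]
scene crad [0.422 0.257 0.01 ] [[0.43  0.243 0.02 ]]
scene cap [0.465 0.022 0.028] [[0.459 0.03  0.02 ]]
side plug [ 0.389 -0.245  0.051] [[ 0.404 -0.284  0.02 ]]
side sm1 [ 0.414 -0.362  0.033] [[ 0.42  -0.379  0.02 ]]
side sm2 [ 0.35  -0.144  0.034] [[ 0.356 -0.159  0.02 ]]
side box [ 0.563 -0.16   0.062] [[ 0.595 -0.209  0.02 ]]
side hold [0.619 0.189 0.012] [[0.613 0.193 0.02 ]]
side crad [0.385 0.304 0.03 ] [[0.39 0.3  0.02]]
side cap [0.445 0.045 0.031] [[0.45  0.037 0.02 ]]
```

View pics/c1.png

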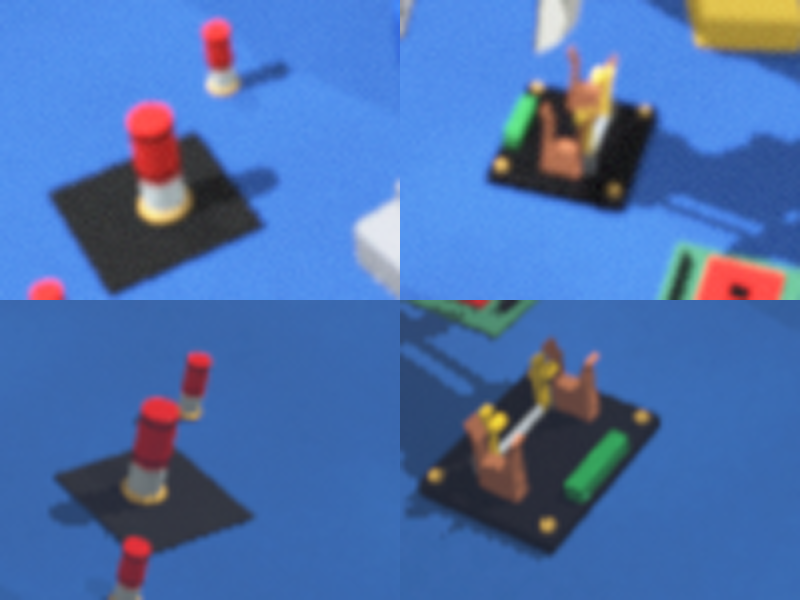

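```bash
python3 - <<'E'
from h import *
S={n:(np.load("pics/%s0.npz"%n),cam(n)) for n in("scene","side")}
def rect(n,c,r,lab,zp,f):
    z,C=S[n]; P=cloud(C,z["d"]); hsv=cv2.cvtColor(z["im"],cv2.COLOR_RGB2HSV)
    m=(np.hypot(P[...,0]-c[0],P[...,1]-c[1])<r)&f(hsv,P)
    m=cv2.morphologyEx(m.astype(np.uint8),cv2.MORPH_CLOSE,np.ones((3,3)))
    k,L,st,_=cv2.connectedComponentsWithStats(m); 
    if k<2: return print(lab,"none")
    m=(L==1+st[1:,4].argmax()); v,u=np.nonzero(m)
    X=onplane(C,np.c_[u,v],zp)[:,:2]; R=cv2.minAreaRect((X*1000).astype(np.float32))
    print(n,lab,m.sum(),[np.round(q,1) for q in R], cv2.boxPoints(R).round(0).tolist())
H=lambda a:a[...,0].astype(int)
dark=lambda h,P:(h[...,2]<75)&(P[...,2]<.03)
grey=lambda h,P:(h[...,1]<90)&(h[...,2]>70)
white=lambda h,P:(h[...,1]<70)&(P[...,2]>.025)
for n in S:
    rect(n,(.40,-.255),.1,"pad",.004,dark)
    rect(n,(.63,.175),.1,"holder",.012,dark)
    rect(n,(.39,.30),.09,"crad",.004,grey)
    rect(n,(.59,-.20),.1,"box",.034,lambda h,P:grey(h,P)&(P[...,2]<.05))
    for nm,c,zp in(("plugtop",(.40,-.255),.079),("sm1",(.355,-.15),.05),("sm2",(.42,-.37),.05)):
        rect(n,c,.05,nm,zp,lambda h,P:((H(h)<10)|(H(h)>170))&(h[...,1]>140)&(P[...,2]>.02))
    rect(n,(.63,.175),.08,"green",.018,lambda h,P:(abs(H(h)-65)<15)&(h[...,1]>100))
    rect(n,(.63,.175),.08,"yellow",.06,lambda h,P:(abs(H(h)-26)<5)&(h[...,1]>120)&(P[...,2]>.03))
E
python3 - <<'E'
import sys; sys.path.insert(0,'.')
from h import *
a=[]
for n,u,v in(("scene",210,255),("side",280,160)):
    im=np.load("pics/%s0.npz"%n)["im"][v:v+70,u:u+80,::-1]; a.append(cv2.resize(im,(400,350),interpolation=cv2.INTER_CUBIC))
w=np.load("pics/wrist0.npz")["im"][:,:,::-1]
im=np.load("pics/side0.npz")["im"][315:385,220:300,::-1]; 
b=[cv2.resize(im,(400,250)[:2] if 0 else (286,250),interpolation=cv2.INTER_CUBIC),cv2.resize(w,(333,250))]
b=np.hstack(b); b=np.pad(b,((0,0),(0,800-b.shape[1]),(0,0)))
cv2.imwrite("pics/c2.png",np.vstack([np.hstack(a),b]))
E
```

```text
scene pad 806 [array([ 394. , -261.3]), array([94. , 90.9]), np.float64(65.0)] [[333.0, -285.0], [415.0, -323.0], [455.0, -238.0], [373.0, -200.0]]
scene holder 410 [array([630.5, 179. ]), array([ 93.7, 117.5]), np.float64(10.4)] [[574.0, 228.0], [595.0, 113.0], [687.0, 130.0], [666.0, 245.0]]
scene crad 267 [array([398.6, 293.7]), array([ 60. , 130.4]), np.float64(20.3)] [[348.0, 344.0], [393.0, 222.0], [449.0, 243.0], [404.0, 365.0]]
scene box 1286 [array([ 596. , -203.5]), array([122.4, 127.9]), np.float64(74.0)] [[518.0, -245.0], [641.0, -280.0], [674.0, -162.0], [551.0, -127.0]]
scene plugtop 179 [array([ 414.6, -271.5]), array([23.6, 62.1]), np.float64(48.5)] [[384.0, -260.0], [430.0, -301.0], [446.0, -283.0], [399.0, -242.0]]
scene sm1 52 [array([ 364.3, -163.2]), array([12.7, 40.3]), np.float64(40.0)] [[347.0, -152.0], [372.0, -183.0], [382.0, -175.0], [356.0, -144.0]]
scene sm2 77 [array([ 429.1, -377.4]), array([13.5, 37.2]), np.float64(53.9)] [[410.0, -372.0], [440.0, -394.0], [448.0, -383.0], [418.0, -361.0]]
scene green 64 [array([587.7, 175.8]), array([15.1, 66.9]), np.
[... 838 characters left out ...]
4.7, -233.2]), array([22. , 72.2]), np.float64(21.6)] [[361.0, -204.0], [388.0, -271.0], [408.0, -263.0], [382.0, -196.0]]
side sm1 58 [array([ 346.6, -138.3]), array([13.2, 40.4]), np.float64(23.3)] [[333.0, -122.0], [349.0, -159.0], [361.0, -154.0], [345.0, -117.0]]
side sm2 41 [array([ 410.8, -352.3]), array([12. , 45.8]), np.float64(22.4)] [[397.0, -333.0], [414.0, -376.0], [425.0, -371.0], [408.0, -329.0]]
side green 147 [array([582.6, 176.3]), array([20.5, 58.8]), np.float64(11.2)] [[567.0, 203.0], [578.0, 145.0], [598.0, 149.0], [587.0, 207.0]]
side yellow 36 [array([629. , 172.7]), array([12. , 30.8]), np.float64(34.1)] [[615.0, 182.0], [633.0, 157.0], [643.0, 163.0], [625.0, 189.0]]
```

View pics/c2.png

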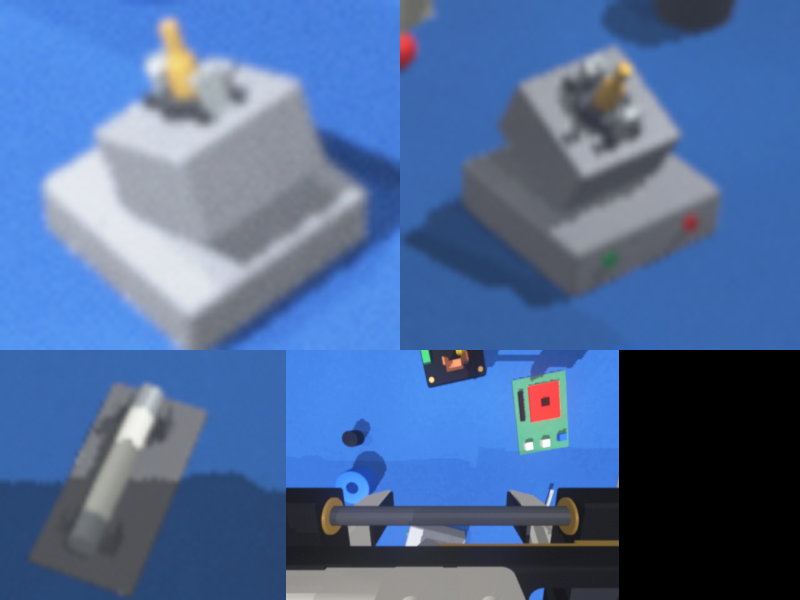

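{"api": "carry_out", "payload": {
  "steps": [1, -0.5, 0.5, 0, 0.2, 1, -1, 1, 0, 0.4, 1, -1, 1, 0, 0.44, 1, -1, 1, 0, 0.44],
  "grip_force": 30
}}

```text
clock: 0.55
position: [0.521, 0.1051, 0.2268]
ee_rot: [-1.356, 0.946, -0.942]
force: [0.3, -0.6, -0.0]
width: 1.0
```

{"api": "carry_out", "payload": {
  "steps": [1, -0.5, 0.5, 0, 0, 1, -1, 1, -0.5, 0, 1, -1, 1, -0.5, 0, 1, -1, 1, -0.5, 0]
}}

```text
clock: 0.95
position: [0.4199, 0.2028, 0.1745]
ee_rot: [-1.359, 0.95, -0.944]
force: [1.4, -1.7, 0.7]
width: 0.998
```

{"api": "carry_out", "payload": {
  "steps": [1, -0.26, 0.5, 0, 0, 1, -0.26, 0.6, 0, 0, 1, -0.26, 0.6, 0, 0]
}}

```text
clock: 1.25
position: [0.3987, 0.2623, 0.177]
ee_rot: [-1.353, 0.949, -0.948]
force: [-0.4, 0.7, 0.1]
width: 1.003
```

Run:
```python
from h import *
C=cam("wrist"); s=arm.observe(); im,d=get_image("wrist"); np.savez("pics/w1.npz",im=im,d=d); cv2.imwrite("pics/w1.png",im[:,:,::-1])
print(s["clock"],s["position"],Ro.from_rotvec(s["ee_rot"]).as_matrix().round(3))
print(proj(C,[[.398,.29,.032],[.398-.038*.342,.29+.038*.94,.032]]))
C=cam("scene");im,d=get_image("scene"); np.savez("pics/s1.npz",im=im,d=d); cv2.imwrite("pics/s1.png",im[:,:,::-1])
```

```text
1.25 [0.39871043 0.26233803 0.17695005] [[ 0.342  0.     0.94 ]
 [-0.94   0.001  0.342]
 [-0.001 -1.     0.001]]
[[285.96475302 162.52651903]
 [286.29063669 117.53020448]]
```

View pics/w1.png

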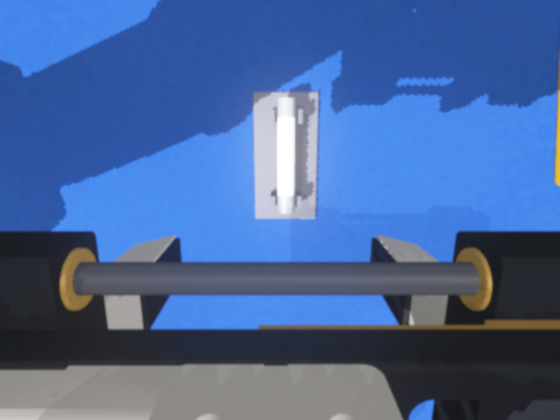

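The wrist view shows the fuse at (286,155), square to the image, with cradle edges at columns 255 and 317. It lies about 5 mm further along its axis than I estimated.

{"api": "carry_out", "payload": {
  "steps": [1, -0.02, 0.33, -0.4, 0, 1, -0.02, 0.33, -0.9, 0, 1, -0.02, 0.33, -1, 0, 1, -0.02, 0.33, -1, 0]
}}

```text
clock: 1.75
position: [0.3967, 0.2903, 0.0754]
ee_rot: [-1.358, 0.954, -0.953]
force: [-0.6, -0.6, 0.7]
width: 0.997
```

{"api": "carry_out", "payload": {
  "steps": [1, 0, 0, -0.4, 0, 1, 0, 0, -0.64, 0, 1, 0, 0, -0.67, 0, 1, 0, 0, -0.67, 0, 0, 0, 0, -0.67, 0, 0, 0, 0, -0.67, 0, 0, 0, 0, -0.67, 0, 0, 0, 0, -0.67, 0, 0, 0, 0, -0.67, 0, 0, 0, 0, -0.67, 0]
}}

```text
clock: 2.75
position: [0.397, 0.293, 0.0098]
ee_rot: [-1.353, 0.951, -0.951]
force: [0.8, -0.4, -0.2]
width: 0.529
```

{"api": "carry_out", "payload": {
  "steps": [0, 0, 0, 0, 0, 0, 0, 0, 0, 0, 0, 0, 0, 0, 0, 0, 0, 0, 0, 0, 0, 0, 0, 0, 0, 0, 0, 0, 0, 0]
}}

```text
clock: 3.35
position: [0.397, 0.2929, 0.0097]
ee_rot: [-1.353, 0.951, -0.951]
force: [0.9, 0.4, -0.1]
width: 0.164
```

{"api": "carry_out", "payload": {
  "steps": [0, 0, 0, 0.3, 0, 0, 0, 0, 0.8, 0, 0, 0.3, 0, 1, 0, 0, 0.8, -0.2, 1, -0.1, 0, 1, -0.5, 1, -0.2, 0, 1, -0.5, 1, -0.2, 0, 1, -0.5, 1, -0.2]
}}

```text
clock: 4.05
position: [0.4972, 0.2419, 0.1094]
ee_rot: [-1.292, 1.071, -1.071]
force: [-0.2, 0.9, 0.6]
width: 0.165
```

{"api": "carry_out", "payload": {
  "steps": [0, 0.4, -0.3, 0.3, 0, 0, 0.8, -0.6, 0.7, 0, 0, 0.9, -0.8, 0.7, 0, 0, 0.9, -0.8, 0.7, 0]
}}

```text
clock: 4.45
position: [0.5909, 0.1587, 0.1819]
ee_rot: [-1.288, 1.069, -1.077]
force: [0.5, 0.1, -1.6]
width: 0.163
```

{"api": "carry_out", "payload": {
  "steps": [0, 0.4, -0.3, 0, 0, 0, 0.46, -0.34, 0, 0, 0, 0.46, -0.34, 0, 0, 0, 0.46, -0.34, 0, 0]
}}

```text
clock: 4.85
position: [0.6315, 0.1311, 0.1791]
ee_rot: [-1.294, 1.069, -1.066]
force: [-0.6, 0.3, -0.2]
width: 0.164
```

Run:
```python
from h import *
C=cam("wrist"); s=arm.observe(); im,d=get_image("wrist"); np.savez("pics/w2.npz",im=im,d=d); cv2.imwrite("pics/w2.png",im[:,:,::-1])
print(s["clock"],s["position"],Ro.from_rotvec(s["ee_rot"]).as_matrix().round(3))
print(proj(C,[[.622,.187,.042]]))
```

```text
4.85 [0.63145282 0.13106921 0.1791276 ] [[ 0.19  -0.002  0.982]
 [-0.982  0.001  0.19 ]
 [-0.001 -1.    -0.002]]
[[277.63346833 126.87998116]]
```

View pics/w2.png

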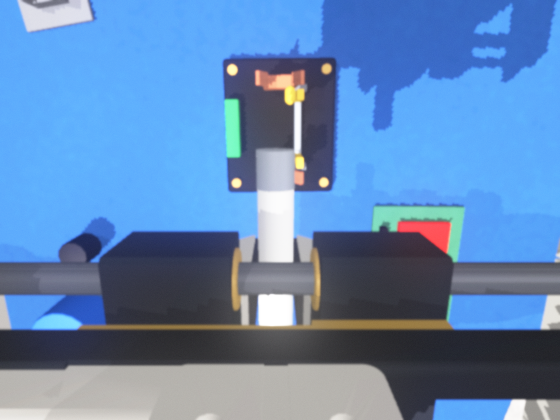

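Run:
```python
from h import *
C=cam("wrist"); s=arm.observe(); R=Ro.from_rotvec(s["ee_rot"]).as_matrix()
print(np.degrees(np.arctan2(R[1,2],R[0,2])))
X=onplane(C,[(232,70),(326,69),(324,182),(236,183)],.013); print(X.round(4),X.mean(0).round(4),np.linalg.norm(np.roll(X,1,0)-X,axis=1))
e=(X[1]-X[0]); print(np.degrees(np.arctan2(e[1],e[0])), [np.degrees(np.arctan2(*(v[:2]*[-1,1]))) for v in (X[0]-X[3],X[1]-X[2])])
Y=onplane(C,[(223,59),(335,58),(332,190),(229,191)],.012); print(Y.mean(0).round(4),np.linalg.norm(np.roll(Y,1,0)-Y,axis=1))
F=onplane(C,[(276,150)],s["position"][2]+.0143+.004); print("end",F, (F-s["position"])@R)
F=onplane(C,[(258,165),(294,165),(257.5,240),(294,240)],s["position"][2]+.0143); print((F-s["position"])@R)
z=np.load("pics/w2.npz"); P=cloud(C,z["d"]); hsv=cv2.cvtColor(z["im"],cv2.COLOR_RGB2HSV)
m=(hsv[...,0]<12)&(hsv[...,1]>80)&(P[...,2]>.045)&(np.hypot(P[...,0]-.622,P[...,1]-.187)<.06); v,u=np.nonzero(m); print(len(u), u.min(),u.max(),v.min(),v.max())
L=(P[m]-[*X.mean(0)[:2],0])@np.array([[.981,-.191,0],[.191,.981,0],[0,0,1]]); print(np.c_[u,v,(L*1000).round(1)][::6])
```

```text
10.96516475057003
[[0.5737 0.2267 0.013 ]
 [0.6544 0.2431 0.013 ]
 [0.675  0.145  0.013 ]
 [0.5935 0.1282 0.013 ]] [0.6242 0.1857 0.013 ] [0.10045143 0.08231096 0.10030549 0.08323312]
11.521417736385095 [np.float64(11.3730168075251), np.float64(11.899476579198149)]
[0.6243 0.1864 0.012 ] [0.11753299 0.09766807 0.11735424 0.09827642]
end [[0.62151094 0.18186814 0.19765958]] [[-0.05156285 -0.01823601 -0.00012179]]
[[-0.0450378  -0.0142346  -0.00757405]
 [-0.0450366  -0.01425359  0.00734882]
 [-0.01215885 -0.01427452 -0.0082    ]
 [-0.01216038 -0.01429485  0.00776923]]
421 256 446 70 253
[[301.   70.   15.3  43.4  63.6]
 [260.   71.  -15.1  43.1  60.9]
 [256.   72.  -18.1  42.3  61.7]
 [263.   72.  -13.   42.6  59.4]
 [296.   72.   12.   42.9  56.2]
 [302.   72.   16.1  42.   63.3]
 [261.   73.  -14.4  41.6  61.4]
 [292.   73.    9.1  42.6  52.9]
 [298.   73.   13.3  41.7  60.6]
 [304.   73.   17.8  41.6  60.8]
 [262.   74.  -13.7  41.2  58.9]
 [292.   74.    9.1  41.8  53. ]
 [298.   74.   13.3  41.1  59.6]
 [304.   74.   17.7  40.8  62. ]
 [263.   75.  -13.   40.5  58.7]
 [293.   75. 
[... 1135 characters left out ...]
 55.8]
 [260.   85.  -15.3  33.3  59.4]
 [266.   85.  -10.9  33.7  54.5]
 [264.   86.  -12.5  33.2  51.5]
 [295.  171.   12.2 -32.7  56.7]
 [295.  172.   12.1 -33.4  57.4]
 [301.  172.   16.5 -32.4  64. ]
 [299.  173.   15.  -33.4  62.9]
 [297.  174.   13.6 -34.6  60.5]
 [295.  175.   12.2 -36.   56.7]
 [302.  175.   17.5 -35.   62.7]
 [302.  176.   17.4 -35.7  63.3]
 [300.  177.   15.8 -36.5  63.8]
 [298.  178.   14.4 -37.7  61.3]
 [296.  179.   12.9 -38.9  59.1]
 [302.  179.   17.5 -38.1  63.4]
 [300.  180.   15.8 -38.9  63.9]
 [298.  181.   14.4 -40.   62.2]
 [296.  182.   13.  -41.6  57.7]
 [302.  182.   17.5 -40.5  63.9]
 [301.  183.   16.7 -41.4  63.5]
 [446.  253.   34.2 -19.9 265.6]]
```

{"api": "carry_out", "payload": {
  "steps": [0, -0.07, 0.4, 0, 0.01, 0, -0.07, 0.53, -0.3, 0.01, 0, -0.07, 0.53, -0.8, 0.01, 0, -0.07, 0.53, -0.95, 0.01, 0, -0.07, 0.53, -0.95, 0.01, 0, -0.07, 0.53, -0.95, 0.01],
  "grip_force": 50
}}

```text
clock: 5.5
position: [0.6265, 0.1822, 0.0862]
ee_rot: [-1.295, 1.063, -1.064]
force: [-0.1, 0.6, -0.5]
width: 0.164
```

{"api": "carry_out", "payload": {
  "steps": [0, -0.02, 0.02, 0, 0, 0, -0.02, 0.02, 0, 0, 0, -0.02, 0.02, 0, 0]
}}

```text
clock: 5.8
position: [0.6246, 0.1842, 0.0861]
ee_rot: [-1.294, 1.062, -1.064]
force: [0.3, 0.4, -0.5]
width: 0.158
```

Run:
```python
from h import *
C=cam("wrist"); s=arm.observe(); im,d=get_image("wrist"); np.savez("pics/w3.npz",im=im,d=d)
R=Ro.from_rotvec(s["ee_rot"]).as_matrix();print(s["position"],np.degrees(np.arctan2(R[1,2],R[0,2])))
P=cloud(C,d); hsv=cv2.cvtColor(im,cv2.COLOR_RGB2HSV)
m=(hsv[...,0]<14)&(hsv[...,1]>80)&(P[...,2]>.045)&(P[...,2]<.07)&(np.hypot(P[...,0]-.622,P[...,1]-.187)<.06); v,u=np.nonzero(m); L=(P[m]-s["position"])@R*1000
for k in range(int(L[:,0].min()//3*3),int(L[:,0].max()),3):
    q=L[(L[:,0]>=k)&(L[:,0]<k+3)]
    if len(q)>3: print(k,len(q),q[:,2].min().round(1),q[:,2].max().round(1), "inner",q[q[:,2]<0,2].max(initial=-99).round(1),q[q[:,2]>0,2].min(initial=99).round(1))
```

```text
[0.62464992 0.18423771 0.08612886] 11.238164535328082
-45 182 -18.3 17.3 inner -11.9 10.7
-42 159 -18.5 17.4 inner -11.4 10.3
-39 162 -18.6 17.5 inner -11.5 10.8
-36 45 -18.6 17.4 inner -11.5 10.4
```

{"api": "carry_out", "payload": {
  "steps": [0, -0.005, 0, -0.1, 0, 0, -0.005, 0, -0.2, 0, 0, -0.005, 0, -0.3, 0, 0, -0.005, 0, -0.4, 0, 0, -0.005, 0, -0.5, 0, 0, -0.005, 0, -0.55, 0, 0, -0.005, 0, -0.6, 0, 0, -0.005, 0, -0.6, 0, 0, -0.005, 0, -0.6, 0]
}}

```text
clock: 6.75
position: [0.6235, 0.184, 0.0273]
ee_rot: [-1.295, 1.063, -1.064]
force: [-10.3, -4.8, 29.6]
width: 0.157
```

Run:
```python
from h import *
for n,(u,v,w,h) in dict(scene=(295,180,80,60),side=(170,225,80,60)).items():
    im,d=get_image(n); cv2.imwrite("pics/%s4.png"%n,cv2.resize(im[v:v+h,u:u+w,::-1],(400,300),interpolation=cv2.INTER_CUBIC))
cv2.imwrite("pics/c4.png",np.hstack([cv2.imread("pics/scene4.png"),cv2.imread("pics/side4.png")]))
s=arm.observe(); print(s["position"],s["force"],s["width"])
```

```text
[0.62351058 0.18398058 0.02728053] [-10.66903024  -3.97236206  30.49416981] 0.16114463325821984
```

View pics/c4.png

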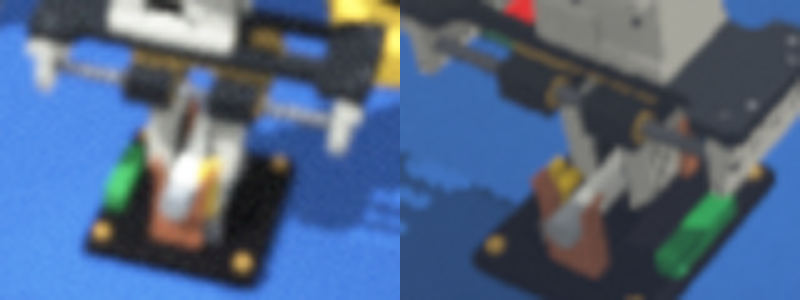

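{"api": "carry_out", "payload": {
  "steps": [0, 0, 0, -0.01, 0, 0, 0, 0, -0.01, 0]
}}

```text
clock: 7.05
position: [0.6235, 0.184, 0.0271]
ee_rot: [-1.295, 1.063, -1.064]
force: [-14.2, -5.0, 39.0]
width: 0.162
```

{"api": "carry_out", "payload": {
  "steps": [0.5, 0, 0, 0, 0, 0.5, 0, 0, 0.02, 0, 0.5, 0, 0, 0.02, 0, 0.5, 0, 0, 0.02, 0, 0.5, 0, 0, 0.02, 0, 0.5, 0, 0, 0.02, 0]
}}

```text
clock: 7.65
position: [0.6234, 0.184, 0.0254]
ee_rot: [-1.296, 1.064, -1.063]
force: [0.2, 0.0, -0.3]
width: 0.498
```

{"api": "carry_out", "payload": {
  "steps": [0.5, 0, 0, 0.3, 0, 0.5, 0, 0, 0.7, 0, 0.5, 0, 0, 1, 0, 0.5, 0, 0, 1, 0]
}}

```text
clock: 8.05
position: [0.6263, 0.1851, 0.1305]
ee_rot: [-1.289, 1.059, -1.066]
force: [0.2, 0.1, 0.6]
width: 0.502
```

{"api": "carry_out", "payload": {
  "steps": [0.5, 0, -0.4, 0.3, 0, 0.5, 0.1, -0.6, 0.5, 0, 0.5, 0.1, -0.6, 0.5, 0, 0.5, 0.1, -0.6, 0.5, 0]
}}

```text
clock: 8.45
position: [0.6336, 0.1236, 0.1754]
ee_rot: [-1.295, 1.064, -1.064]
force: [-0.2, -0.6, -0.1]
width: 0.498
```

Run:
```python
from h import *
C=cam("wrist"); s=arm.observe(); im,d=get_image("wrist"); np.savez("pics/w5.npz",im=im,d=d); cv2.imwrite("pics/w5.png",cv2.resize(im[30:240,160:440,::-1],(800,600),interpolation=cv2.INTER_CUBIC))
P=cloud(C,d); hsv=cv2.cvtColor(im,cv2.COLOR_RGB2HSV); a=np.radians(11.4); c,si=np.cos(a),np.sin(a)
L=(P-[.6241,.186,0])@np.array([[c,-si,0],[si,c,0],[0,0,1]])*1000
for y in range(-50,51,8):
    m=(abs(L[...,1]-y)<4)&(abs(L[...,0])<8)&(L[...,2]>20)&(L[...,2]<80)&(hsv[...,1]<70); q=L[m]
    if len(q): 
        t=q[:,2].max(); print(y,len(q),"top",np.percentile(q[:,2],95).round(1),"x",q[:,0].min().round(1),q[:,0].max().round(1))
m=(abs(hsv[...,0].astype(int)-26)<6)&(hsv[...,1]>120)&(abs(L[...,0])<50)&(abs(L[...,1])<40)&(L[...,2]>30); q=L[m]
print("yel",[(len(k),k.min(0).round(1),k.max(0).round(1)) for k in (q[q[:,1]>0],q[q[:,1]<0]) if len(k)])
```

```text
-50 97 top 51.2 x -7.8 6.5
-42 185 top 51.0 x -7.8 7.6
-34 172 top 50.9 x -7.7 7.6
-26 160 top 54.0 x -7.7 4.5
-18 178 top 50.8 x -7.6 6.3
-10 179 top 50.5 x -7.5 6.3
-2 180 top 50.6 x -7.5 6.3
6 197 top 50.7 x -7.4 6.3
14 181 top 50.8 x -7.3 6.2
22 182 top 52.8 x -7.3 6.2
30 192 top 51.2 x -8.0 6.0
38 222 top 50.9 x -7.9 7.3
46 211 top 50.8 x -7.9 8.0
yel [(197, array([ 6.5, 19.8, 35.8]), array([17.6, 32.1, 62.1])), (43, array([  7.6, -29.6,  45.1]), array([ 17.5, -19.3,  60.3]))]
```

View pics/w5.png

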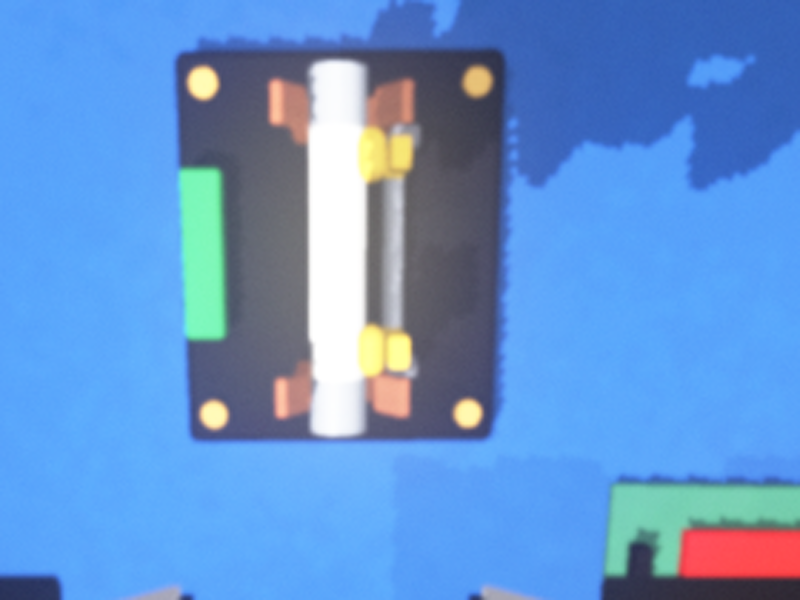

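Run:
```python
from h import *
def tri(a,b):
    A=cam("scene");B=cam("side");d1=ray(A,a)[0];d2=ray(B,b)[0]
    t=np.linalg.lstsq(np.c_[d1,-d2],B[4]-A[4],rcond=None)[0]; p=A[4]+d1*t[0];q=B[4]+d2*t[1]
    return ((p+q)/2).round(4),np.linalg.norm(p-q).round(4)
print(tri((243.6,259.5),(325,174)),tri((247,274),(321,181.5)))
z=np.load("pics/w2.npz");
```

```text
(array([ 0.5649, -0.1859,  0.1187]), np.float64(0.005)) (array([ 0.5783, -0.1917,  0.0848]), np.float64(0.0025))
```

{"api": "carry_out", "payload": {
  "steps": [0.5, 0, -0.5, 0.1, 0, 0.5, 0, -1, 0.3, 0, 0.5, 0, -1, 0.3, 0, 0.5, 0, -1, 0.3, 0]
}}

```text
clock: 8.9
position: [0.6333, 0.0231, 0.2052]
ee_rot: [-1.295, 1.065, -1.065]
force: [1.0, 0.6, -0.7]
width: 0.5
```

{"api": "carry_out", "payload": {
  "steps": [0.5, 0, -0.5, 0, 0, 0.5, 0, -1, 0, 0, 0.5, 0, -1, 0, 0, 0.5, 0, -1, 0, 0]
}}

```text
clock: 9.3
position: [0.6331, -0.075, 0.2044]
ee_rot: [-1.296, 1.065, -1.062]
force: [0.3, 0.7, 0.2]
width: 0.496
```

{"api": "carry_out", "payload": {
  "steps": [0.5, -0.4, -0.5, 0, 0, 0.5, -0.5, -0.9, 0, 0, 0.5, -0.5, -0.9, 0, 0, 0.5, -0.5, -0.9, 0, 0]
}}

```text
clock: 9.7
position: [0.5833, -0.1648, 0.2052]
ee_rot: [-1.295, 1.064, -1.062]
force: [0.1, 0.5, -0.1]
width: 0.497
```

{"api": "carry_out", "payload": {
  "steps": [0.5, -0.2, -0.9, 0, 0, 0.5, -0.2, -0.9, 0, 0, 0.5, -0.2, -0.9, 0, 0]
}}

```text
clock: 10.0
position: [0.5626, -0.2599, 0.2052]
ee_rot: [-1.297, 1.066, -1.067]
force: [-0.3, 0.1, -0.5]
width: 0.501
```

Run:
```python
from h import *
C=cam("wrist"); s=arm.observe(); im,d=get_image("wrist"); np.savez("pics/w6.npz",im=im,d=d); cv2.imwrite("pics/w6.png",cv2.resize(im[:260,100:460,::-1],(800,578),interpolation=cv2.INTER_CUBIC))
print(s["clock"],s["position"],s["joints"].round(2))
```

```text
10.0 [ 0.56261312 -0.25990039  0.20516988] [ 0.37  0.45 -0.04  1.61  0.02  1.09  0.52]
```

View pics/w6.png

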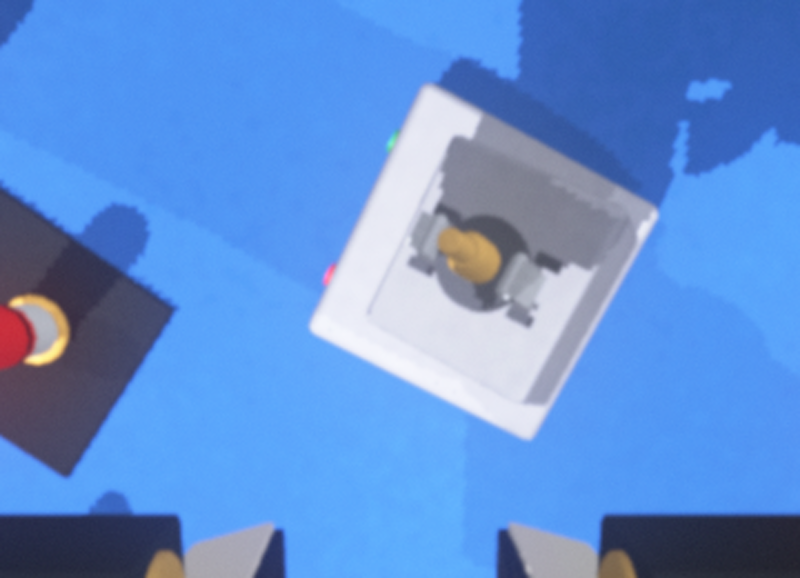

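Run:
```python
from h import *
C=cam("wrist"); z=np.load("pics/w6.npz"); im,d=z["im"],z["d"]; P=cloud(C,d); hsv=cv2.cvtColor(im,cv2.COLOR_RGB2HSV)
k=lambda x,y:(x/2.2222+100,y/2.2222)
B=onplane(C,[k(430,85),k(657,212),k(530,440),k(311,327)],.034); print(B.round(4),B.mean(0).round(4),np.linalg.norm(np.roll(B,1,0)-B,axis=1).round(4))
e=[B[1]-B[0],B[2]-B[3]]; print([np.degrees(np.arctan2(v[1],v[0])) for v in e],[np.degrees(np.arctan2(-v[0],v[1])) for v in (B[0]-B[3],B[1]-B[2])])
m=cv2.fillPoly(np.zeros((420,560),np.uint8),[np.array([k(380,310),k(420,265),k(470,320),k(530,330),k(570,280),k(590,285),k(530,390)],int)],1)>0
Q=P[m]; Q=Q[np.isfinite(Q[:,0])]; c=Q.mean(0); n=np.linalg.svd(Q-c)[2][2]; n*=np.sign(n[2]); r=(Q-c)@n
print("face",c.round(4),n.round(3),"tilt",np.degrees(np.arccos(n[2])),"az",np.degrees(np.arctan2(n[1],n[0])),r.std())
# dark disc on that plane
dk=(hsv[...,2]<110)&(abs((P-c)@n)<.008)&(np.hypot(P[...,0]-.58,P[...,1]+.19)<.035)
print("disc",dk.sum(),((P[dk].min(0)+P[dk].max(0))/2).round(4),np.ptp(P[dk],axis=0).round(4),"off plane",np.median((P[dk]-c)@n).round(4))
br=(abs(hsv[...,0].astype(int)-18)<9)&(hsv[...,1]>110)&(np.hypot(P[...,0]-.575,P[...,1]+.19)<.035)
h=(P-c)@n
for a in range(0,40,4):
    q=P[br&(h*1000>=a)&(h*1000<a+4)]
    if len(q)>2: print(a,len(q),q.mean(0).round(4))
v,u=np.nonzero(br); print("brass px",u.min(),u.max(),v.min(),v.max())
```

```text
[[ 0.5535 -0.1246  0.034 ]
 [ 0.6539 -0.1532  0.034 ]
 [ 0.6258 -0.2557  0.034 ]
 [ 0.5237 -0.2261  0.034 ]] [ 0.5892 -0.1899  0.034 ] [0.1058 0.1044 0.1063 0.1063]
[np.float64(-15.9211532507975), np.float64(-16.185562733652805)] [np.float64(-16.390821596738324), np.float64(-15.342955466486401)]
face [ 0.5878 -0.2088  0.0874] [-0.397  0.106  0.912] tilt 24.23730867647363 az 165.07355255393412 0.0011128184505771771
disc 278 [ 0.5852 -0.1858  0.0888] [0.0412 0.0278 0.0226] off plane 0.0074
8 7 [ 0.5854 -0.1878  0.0966]
12 17 [ 0.5843 -0.187   0.099 ]
16 21 [ 0.5826 -0.1868  0.1027]
20 45 [ 0.5802 -0.1853  0.1061]
24 71 [ 0.577  -0.1851  0.108 ]
28 12 [ 0.5751 -0.185   0.1119]
32 15 [ 0.5735 -0.1842  0.1156]
36 14 [ 0.5718 -0.1841  0.1193]
brass px 300 388 104 288
```

Run:
```python
from h import *
C=cam("wrist"); z=np.load("pics/w6.npz"); im,d=z["im"],z["d"]; P=cloud(C,d)
zs=np.array([-.4062,.1165,.9063]); k=lambda x,y:(x/2.2222+100,y/2.2222)
print("disc c",onplane(C,[k(483,263)],.09).round(4),"tip O",(onplane(C,[k(451,242)],.1208)-.034*zs).round(4))
for O in([.581,-.188,.09],[.584,-.188,.09]):
    q=proj(C,[np.array(O)+s*zs for s in(0,.018,.034)]); print(O,((q-[100,0])*2.2222).round(0).tolist())
cv2.imwrite("pics/w6b.png",cv2.resize(im[80:150,270:360,::-1],(720,560),interpolation=cv2.INTER_CUBIC))
# plug now: rib and red in wrist view? position from scene/side
hsv0=lambda n:cv2.cvtColor(np.load("pics/%s0.npz"%n)["im"],cv2.COLOR_RGB2HSV)
for n in("scene","side"):
    Cn=cam(n);zz=np.load("pics/%s0.npz"%n);Pn=cloud(Cn,zz["d"]);h=hsv0(n);H=h[...,0].astype(int)
    m=((H<10)|(H>170))&(h[...,1]>140)&(Pn[...,2]>.03)&(np.hypot(Pn[...,0]-.4,Pn[...,1]+.255)<.05)
    v,u=np.nonzero(m);lo=u[v>np.percentile(v,55)]
    # mid-handle axis: bbox centre ~ height mid
    c=((u.min()+u.max())/2,(v.min()+v.max())/2); print(n,c,"axis pt z~.057",onplane(Cn,c,.0565).round(4))
C2=C; uv=proj(C2,[[.397,-.255,.004]]);print(uv)
```

```text
disc c [[ 0.5825 -0.1877  0.09  ]] tip O [[ 0.5819 -0.1882  0.09  ]]
[0.581, -0.188, 0.09] [[479.0, 263.0], [463.0, 252.0], [448.0, 241.0]]
[0.584, -0.188, 0.09] [[487.0, 265.0], [473.0, 254.0], [458.0, 243.0]]
scene (np.float64(168.0), np.float64(271.0)) axis pt z~.057 [[ 0.3972 -0.2569  0.0565]]
side (np.float64(389.0), np.float64(202.5)) axis pt z~.057 [[ 0.3959 -0.2623  0.0565]]
[[115.89651533 148.49950317]]
```

View pics/w6b.png

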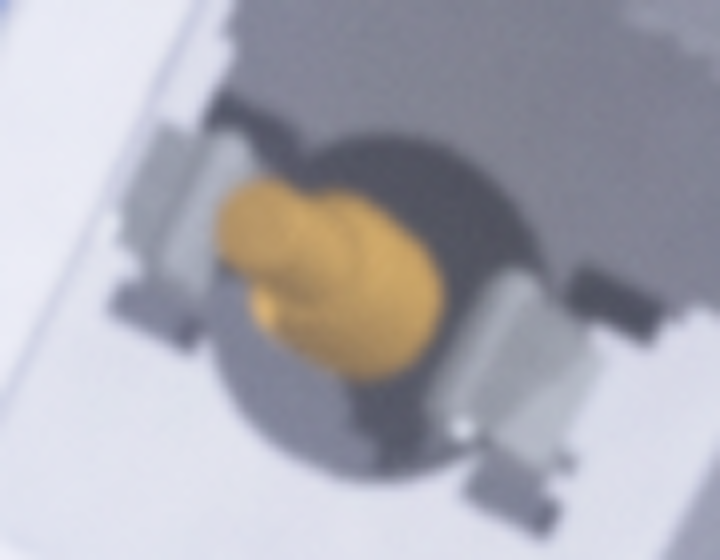

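The socket origin comes out at about (0.582, -0.188, 0.090), leaning towards azimuth 164°. The tool stays vertical, so I'll grip the plug with the jaw axis at azimuth 74°. Then I'll tilt it 25° within a light grip by pulling it over its rim on the rubber pad.

{"api": "carry_out", "payload": {
  "steps": [0.7, -0.5, 0, 0, 0.19, 0.7, -1, -0.1, 0, 0.38, 0.7, -1, -0.1, 0, 0.57, 0.7, -1, -0.1, 0, 0.76, 0.7, -1, -0.1, 0, 0.95, 0.7, -1, -0.1, 0, 1, 0.7, -1, -0.1, 0, 1]
}}

```text
clock: 10.75
position: [0.4653, -0.2625, 0.2056]
ee_rot: [-1.52, 0.457, -0.457]
force: [-0.6, 0.2, 0.8]
width: 0.699
```

{"api": "carry_out", "payload": {
  "steps": [0.7, 0, 0, -0.3, 0.19, 0.7, 0, 0, -0.4, 0.38, 0.7, 0, 0, -0.4, 0.4, 0.7, 0, 0, -0.4, 0.4]
}}

```text
clock: 11.15
position: [0.4644, -0.2646, 0.1659]
ee_rot: [-1.559, 0.217, -0.218]
force: [-0.1, -0.4, 0.9]
width: 0.703
```

Run:
```python
from h import *
C=cam("wrist"); s=arm.observe(); im,d=get_image("wrist"); np.savez("pics/w7.npz",im=im,d=d); cv2.imwrite("pics/w7.png",im[:,:,::-1])
R=Ro.from_rotvec(s["ee_rot"]).as_matrix(); print(s["clock"],s["position"],np.degrees(np.arctan2(R[1,2],R[0,2])),s["joints"].round(2))
P=cloud(C,d); h=cv2.cvtColor(im,cv2.COLOR_RGB2HSV); H=h[...,0].astype(int)
m=((H<10)|(H>170))&(h[...,1]>120)&(np.hypot(P[...,0]-.3965,P[...,1]+.259)<.05)&(P[...,2]>.03)
t=m&(P[...,2]>.074); v,u=np.nonzero(t); (c,r)=cv2.minEnclosingCircle(np.c_[u,v].astype(np.float32)); print(c,r,onplane(C,c,.079),P[t].mean(0))
```

```text
11.15 [ 0.46443258 -0.26459785  0.16594855] 74.11393775315824 [ 0.62  0.37 -0.27  1.85  0.12  0.93  1.6 ]
(260.0769348144531, 114.0) 19.666702270507812 [[ 0.3965176  -0.25731674  0.079     ]] [ 0.39656017 -0.25738464  0.07915142]
```

{"api": "carry_out", "payload": {
  "steps": [0.7, -0.4, 0.04, -0.2, 0, 0.7, -0.68, 0.07, -0.5, 0, 0.7, -0.68, 0.07, -0.6, 0, 0.7, -0.68, 0.07, -0.6, 0],
  "grip_force": 8
}}

```text
clock: 11.6
position: [0.3953, -0.2587, 0.1054]
ee_rot: [-1.559, 0.219, -0.217]
force: [0.1, -0.2, -0.2]
width: 0.702
```

{"api": "carry_out", "payload": {
  "steps": [0.7, 0, 0, -0.4, 0, 0.7, 0, 0, -0.69, 0, 0, 0, 0, -0.69, 0, 0, 0, 0, -0.69, 0, 0, 0, 0, -0.69, 0, 0, 0, 0, -0.69, 0, 0, 0, 0, -0.69, 0, 0, 0, 0, -0.69, 0, 0, 0, 0, -0.69, 0, 0, 0, 0, -0.69, 0]
}}

```text
clock: 12.6
position: [0.3963, -0.2593, 0.0376]
ee_rot: [-1.561, 0.215, -0.217]
force: [-0.6, 1.8, 7.8]
width: 0.28
```

{"api": "carry_out", "payload": {
  "steps": [0, -0.04, 0.011, 0.006, 0, 0, -0.08, 0.022, 0.011, 0, 0, -0.12, 0.034, 0.013, 0, 0, -0.16, 0.045, 0.011, 0, 0, -0.2, 0.056, 0.007, 0, 0, -0.225, 0.064, 0.003, 0, 0, -0.225, 0.064, 0.003, 0, 0, -0.225, 0.064, 0.003, 0]
}}

```text
clock: 13.4
position: [0.3739, -0.2529, 0.0375]
ee_rot: [-1.561, 0.214, -0.217]
force: [1.3, 1.5, 5.3]
width: 0.284
```

```bash
cat > tilt.py <<'E'
from h import *
import sys
def tilt(tag,ctr,crop=True):
    s=arm.observe(); print(s["clock"],s["position"].round(4),s["force"].round(1),s["width"])
    out=[]
    ns=[];L=[]
    for n in("scene","side"):
        C=cam(n); im,d=get_image(n); h=cv2.cvtColor(im,cv2.COLOR_RGB2HSV);H=h[...,0].astype(int); P=cloud(C,d)
        m=((H<10)|(H>170))&(h[...,1]>130)&(np.linalg.norm(P-ctr,axis=2)<.06)
        v,u=np.nonzero(m); q=np.c_[u,v].astype(np.float32)
        vx,vy,x0,y0=cv2.fitLine(q,cv2.DIST_L2,0,.01,.01).ravel()
        a=ray(C,(x0,y0))[0]; b=ray(C,(x0+20*vx,y0+20*vy))[0]; N=np.cross(a,b); ns.append(N/np.linalg.norm(N)); print(n,len(u),(x0,y0),(vx,vy))
        x,y=[int(t) for t in proj(C,ctr)[0]]
        x=min(max(x,50),510);y=min(max(y,50),370);out.append(cv2.resize(im[y-45:y+45,x-50:x+50,::-1],(400,360),interpolation=cv2.INTER_CUBIC))
    a=np.cross(*ns); a/=np.linalg.norm(a); a*=np.sign(a[2]); print("axis",a.round(3),"tilt",np.degrees(np.arccos(a[2])),"az",np.degrees(np.arctan2(a[1],a[0])))
    cv2.imwrite("pics/%s.png"%tag,np.hstack(out))
if __name__=="__main__": 
    tilt(sys.argv[1],np.array(eval(sys.argv[2])))
E
python3 tilt.py t1 "[.375,-.253,.056]"
```

```text
13.4 [ 0.3739 -0.2529  0.0375] [1.3 1.5 5.3] 0.2836334981001526
scene 147 (np.float32(163.68707), np.float32(266.5238)) (np.float32(0.04975679), np.float32(0.99876136))
side 42 (np.float32(397.88095), np.float32(208.85715)) (np.float32(0.36566043), np.float32(-0.93074834))
axis [-0.195  0.337  0.921] tilt 22.879428285362522 az 120.04650465467385
```

View pics/t1.png

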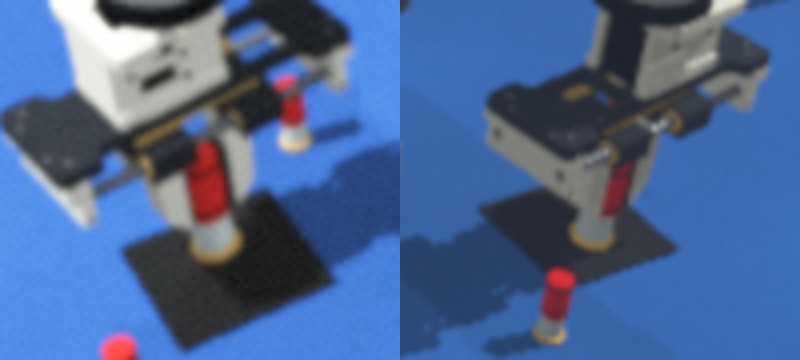

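Run:
```python
from h import *
ctr=np.array([.375,-.253,.056]); s=np.radians(25); a=np.radians(164)
ax=np.array([np.sin(s)*np.cos(a),np.sin(s)*np.sin(a),np.cos(s)])
G=np.array([.3739,-.2529,.0563])
for n,rib,top in(("scene",(217,243),(205,145)),("side",(592-400,237),(622-400,165))):
    C=cam(n); o=proj(C,ctr)[0].astype(int)-[50,45]
    print(n,"rib z.008",onplane(C,np.array(rib)/4+o,.008).round(4))
    for t,x in(("vert",np.array([0,0,1.])),("tilt",ax)):
        q=(proj(C,[G-.048*x,G,G+.02*x])-o)*4; print(t,q.round(0).tolist())
```

```text
scene rib z.008 [[ 0.3799 -0.2535  0.008 ]]
vert [[210.0, 238.0], [199.0, 182.0], [194.0, 158.0]]
tilt [[227.0, 251.0], [199.0, 182.0], [187.0, 153.0]]
side rib z.008 [[ 0.3725 -0.2522  0.008 ]]
vert [[191.0, 235.0], [203.0, 181.0], [208.0, 158.0]]
tilt [[170.0, 215.0], [203.0, 181.0], [217.0, 166.0]]
```

{"api": "carry_out", "payload": {
  "steps": [0, 0, 0, 0, 0, 0, 0, 0, 0, 0, 0, -0.02, 0.006, -0.005, 0, 0, -0.05, 0.014, -0.005, 0, 0, -0.08, 0.022, -0.005, 0, 0, -0.11, 0.031, -0.005, 0, 0, -0.14, 0.039, -0.005, 0, 0, -0.17, 0.048, -0.005, 0, 0, -0.2, 0.056, -0.01, 0, 0, -0.23, 0.065, -0.015, 0, 0, -0.23, 0.065, -0.015, 0],
  "grip_force": 3
}}

```text
clock: 14.6
position: [0.3494, -0.246, 0.0355]
ee_rot: [-1.56, 0.216, -0.215]
force: [0.9, 0.4, 0.5]
width: 0.278
```

```bash
cat > rib.py <<'E'
# where the rib (brass) is, against the hand
from h import *
s=arm.observe(); R=Ro.from_rotvec(s["ee_rot"]).as_matrix(); p=s["position"]; print(s["clock"],p.round(4),s["force"].round(1),s["width"])
out=[]; G=p-.0188*R[:,1]
for n in("scene","side"):
    C=cam(n); im,d=get_image(n); h=cv2.cvtColor(im,cv2.COLOR_RGB2HSV);H=h[...,0].astype(int);P=cloud(C,d)
    m=(abs(H-20)<9)&(h[...,1]>70)&(h[...,2]>70)&(np.linalg.norm(P[...,:2]-G[:2],axis=2)<.045)&(P[...,2]<G[2]-.015)
    if m.sum()<3: print(n,"no rib"); continue
    v,u=np.nonzero(m); c=((u.min()+u.max())/2,(v.min()+v.max())/2)
    # near arc of the ring seen: report mid of u extent
    a=np.radians(164)
    print(n,m.sum(),"rib bbox",u.min(),u.max(),v.min(),v.max())
    for t in(0,10,20,25,30):
        t=np.radians(t); x=np.array([np.sin(t)*np.cos(a),np.sin(t)*np.sin(a),np.cos(t)]);e1=np.array([-np.sin(a),np.cos(a),0]);e2=np.cross(x,e1)
        f=np.linspace(0,6.28,40); c0=G-.047*x; q=proj(C,[c0+.0155*(np.cos(k)*e1+np.sin(k)*e2) for k in f])
        print("  tilt %.0f"%np.degrees(t),q[:,0].min().round(1),q[:,0].max().round(1),q[:,1].min().round(1),q[:,1].max().round(1))
    x,y=proj(C,G)[0].astype(int); out.append(cv2.resize(im[max(y-45,0):y+45,x-50:x+50,::-1],(400,360),interpolation=cv2.INTER_CUBIC))
import sys
cv2.imwrite("pics/%s.png"%sys.argv[1],np.hstack(out))
E
python3 rib.py r1
```

```text
14.6 [ 0.3494 -0.246   0.0355] [0.9 0.4 0.5] 0.2782770529775273
scene 43 rib bbox 157 169 275 282
  tilt 0 152.7 165.4 271.1 280.0
  tilt 10 154.5 167.0 273.2 281.0
  tilt 20 156.2 168.5 274.7 281.6
  tilt 25 157.0 169.2 275.2 281.8
  tilt 30 157.8 169.8 275.6 281.9
side 28 rib bbox 390 399 218 226
  tilt 0 392.8 404.4 222.4 229.7
  tilt 10 390.8 402.0 220.0 228.5
  tilt 20 389.0 399.7 217.4 226.8
  tilt 25 388.2 398.6 216.1 225.9
  tilt 30 387.5 397.5 214.7 224.9
```

{"api": "carry_out", "payload": {
  "steps": [0, -0.02, 0.006, -0.005, 0, 0, -0.02, 0.006, -0.005, 0]
}}

```text
clock: 14.9
position: [0.348, -0.2455, 0.035]
ee_rot: [-1.56, 0.216, -0.216]
force: [0.1, 0.3, 2.0]
width: 0.284
```

{"api": "carry_out", "payload": {
  "steps": [0, 0, 0, 0, 0, 0, 0, 0, 0, 0, 0, 0, 0, 0, 0, 0, 0, 0, 0.2, 0, 0, 0, 0, 0.6, 0, 0, 0, 0, 1, 0, 0, 0.3, 0.1, 1, 0, 0, 0.3, 0.1, 1, 0],
  "grip_force": 55
}}

```text
clock: 15.7
position: [0.382, -0.2349, 0.1366]
ee_rot: [-1.561, 0.21, -0.219]
force: [0.4, 0.6, -3.1]
width: 0.273
```

```bash
python3 rib.py r2
```

```text
15.7 [ 0.382  -0.2349  0.1366] [ 0.4  0.6 -3.1] 0.2733237649876736
scene 10 rib bbox 167 175 249 252
  tilt 0 159.7 173.2 242.8 251.5
  tilt 10 161.6 174.9 244.8 252.4
  tilt 20 163.5 176.5 246.3 252.9
  tilt 25 164.4 177.3 246.7 253.0
  tilt 30 165.2 178.0 247.0 253.1
side 11 rib bbox 384 392 188 193
  tilt 0 386.2 398.3 190.2 197.2
  tilt 10 384.1 395.8 187.9 196.1
  tilt 20 382.2 393.4 185.2 194.6
  tilt 25 381.4 392.3 183.8 193.7
  tilt 30 380.7 391.2 182.3 192.6
```

{"api": "carry_out", "payload": {
  "steps": [0, 0.3, 0.1, 0.33, 0, 0, 0.7, 0.25, 0.33, 0, 0, 0.9, 0.35, 0.33, 0, 0, 0.9, 0.35, 0.33, 0]
}}

```text
clock: 16.2
position: [0.4699, -0.1984, 0.1673]
ee_rot: [-1.559, 0.213, -0.213]
force: [-1.0, 0.1, -2.5]
width: 0.276
```

{"api": "carry_out", "payload": {
  "steps": [0, 0.4, 0.15, 0, 0, 0, 0.65, 0.24, 0, 0, 0, 0.65, 0.24, 0, 0, 0, 0.65, 0.24, 0, 0]
}}

```text
clock: 16.6
position: [0.5314, -0.1769, 0.1668]
ee_rot: [-1.56, 0.218, -0.213]
force: [-0.2, -0.3, -2.3]
width: 0.276
```

```bash
python3 rib.py r3
python3 - <<'E'
from h import *
C=cam("wrist"); im,d=get_image("wrist"); cv2.imwrite("pics/w8.png",im[:,:,::-1]); np.savez("pics/w8.npz",im=im,d=d)
P=cloud(C,d); s=arm.observe(); h=cv2.cvtColor(im,cv2.COLOR_RGB2HSV);H=h[...,0].astype(int)
m=((H<10)|(H>170))&(h[...,1]>120)&(np.linalg.norm(P-(s["position"]+[0,0,.02]),axis=2)<.08); print("red in wrist",m.sum())
if m.sum()>30:
    Q=P[m]; v,u=np.nonzero(m); print(u.min(),u.max(),v.min(),v.max(),Q.mean(0))
E
```

```text
16.6 [ 0.5314 -0.1769  0.1668] [-0.2 -0.3 -2.3] 0.2760015362740771
scene 28 rib bbox 236 245 247 269
  tilt 0 225.4 239.1 241.0 250.1
  tilt 10 227.7 241.3 243.2 251.0
  tilt 20 230.0 243.3 244.7 251.5
  tilt 25 231.1 244.3 245.1 251.6
  tilt 30 232.2 245.2 245.4 251.7
side 29 rib bbox 320 330 170 181
  tilt 0 327.1 338.8 170.4 176.7
  tilt 10 325.3 336.7 168.1 175.8
  tilt 20 323.6 334.7 165.6 174.4
  tilt 25 322.9 333.7 164.2 173.6
  tilt 30 322.1 332.8 162.8 172.6
red in wrist 1714
242 310 251 321 [ 0.52842321 -0.17799664  0.21140438]
```

```bash
cat > cap.py <<'E'
from h import *
def cap(im,d,s):
    C=cam("wrist"); P=cloud(C,d); h=cv2.cvtColor(im,cv2.COLOR_RGB2HSV);H=h[...,0].astype(int)
    m=((H<10)|(H>170))&(h[...,1]>120)&(np.linalg.norm(P-(s["position"]+[0,0,.03]),axis=2)<.07)
    Q=P[m]; rng=np.random.default_rng(0); best=None
    for _ in range(500):
        a,b,c=Q[rng.choice(len(Q),3,False)]; n=np.cross(b-a,c-a); l=np.linalg.norm(n)
        if l<1e-6: continue
        n/=l; n*=np.sign(n[2])
        if n[2]<.7: continue
        i=abs((Q-a)@n)<.0012
        if best is None or i.sum()>best.sum(): best=i
    I=Q[best]; c=I.mean(0); n=np.linalg.svd(I-c)[2][2]; n*=np.sign(n[2])
    v,u=np.nonzero(m); print("red",m.sum(),"inl",best.sum(),"px",u[best].min(),u[best].max(),v[best].min(),v[best].max())
    px=np.c_[u,v][best].astype(np.float32); (cc,ax,an)=cv2.fitEllipse(cv2.convexHull(px)); d0=ray(C,cc)[0]; cc3=C[4]+d0*((c-C[4])@n/(d0@n))
    print("cap c",c.round(4),"ell",cc3.round(4),"n",n.round(3),"tilt",np.degrees(np.arccos(n[2])).round(1),"az",np.degrees(np.arctan2(n[1],n[0])).round(1),"extent",np.ptp(I,axis=0).round(4))
    print("mouth",(cc3-.075*n).round(4))
if __name__=="__main__":
    s=arm.observe(); im,d=get_image("wrist"); cap(im,d,s); print(s["clock"],s["position"].round(4),s["force"].round(1))
E
python3 cap.py
```

```text
red 1703 inl 1544 px 242 309 252 321
cap c [ 0.5292 -0.178   0.2122] ell [ 0.526  -0.1771  0.2109] n [-0.342  0.098  0.935] tilt 20.8 az 164.0 extent [0.0236 0.0235 0.0105]
mouth [ 0.5516 -0.1844  0.1408]
16.75 [ 0.5313 -0.1776  0.1675] [ 0.4  0.7 -1. ]
```

View pics/w8.png

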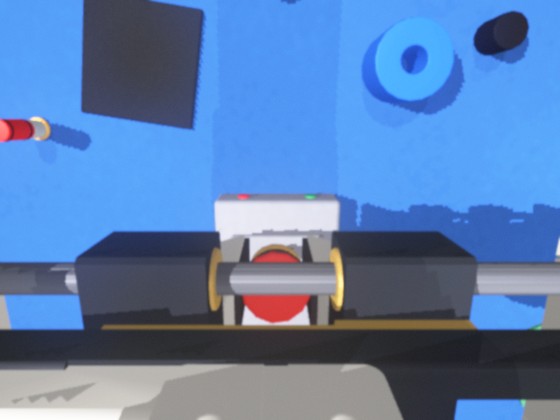

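Run:
```python
from h import *
s=arm.observe(); p=s["position"]; print(p)
t=np.radians(20.8);a=np.radians(164); x=np.array([np.sin(t)*np.cos(a),np.sin(t)*np.sin(a),np.cos(t)]);e1=np.array([-np.sin(a),np.cos(a),0]);e2=np.cross(x,e1)
M0=np.array([.55,-.183,.1405]); out=[]
for n in("scene","side"):
    C=cam(n); im,d=get_image(n); h=cv2.cvtColor(im,cv2.COLOR_RGB2HSV);H=h[...,0].astype(int);P=cloud(C,d)
    m=(np.linalg.norm(P-M0,axis=2)<.024)
    br=m&(abs(H-20)<9)&(h[...,1]>70)&(P[...,2]>.124)
    # any non-background sleeve+rib silhouette near the mouth
    v,u=np.nonzero(br); print(n,br.sum(),"rib",u.min(),u.max(),v.min(),v.max(),"P",P[br].mean(0).round(4))
    f=np.linspace(0,6.28,60)
    for k in(0,.004):
        q=proj(C,[M0+k*x+.0155*(np.cos(g)*e1+np.sin(g)*e2) for g in f]); print("  pred",q.min(0).round(1),q.max(0).round(1))
    ctr=proj(C,M0)[0].astype(int); X=m&(P[...,2]>.124); 
    for r in range(ctr[1]-6,ctr[1]+9,2):
        w=np.nonzero(X[r])[0]; b=np.nonzero(br[r])[0]; print("   row",r,w.min() if len(w) else None,w.max() if len(w) else None, b.tolist())
```

```text
[ 0.53159096 -0.17751368  0.16776642]
scene 17 rib 234 243 247 251 P [ 0.5597 -0.1897  0.15  ]
  pred [230.7 245.9] [244.1 252.6]
  pred [230.2 244.3] [243.6 251.1]
   row 243 231 241 []
   row 245 231 243 []
   row 247 232 244 [242, 243]
   row 249 231 242 [240, 241, 242]
   row 251 232 239 [235, 236]
   row 253 None None []
   row 255 None None []
   row 257 None None []
side 5 rib 325 329 168 171 P [ 0.5479 -0.1721  0.1448]
  pred [323.  165.2] [334.  174.1]
  pred [323.5 164.2] [334.5 173.1]
   row 163 None None []
   row 165 326 326 []
   row 167 324 328 []
   row 169 324 334 []
   row 171 325 334 [327, 328, 329]
   row 173 328 332 []
   row 175 None None []
   row 177 None None []
```

{"api": "carry_out", "payload": {
  "steps": [0, 0.08, 0, -0.06, 0, 0, 0.147, -0.002, -0.126, 0, 0, 0.147, -0.002, -0.126, 0, 0, 0.187, -0.014, -0.216, 0, 0, 0.216, -0.022, -0.281, 0, 0, 0.236, -0.028, -0.325, 0, 0, 0.236, -0.028, -0.325, 0, 0, 0.236, -0.028, -0.325, 0]
}}

```text
clock: 17.7
position: [0.5559, -0.1797, 0.1349]
ee_rot: [-1.56, 0.217, -0.215]
force: [-1.6, -2.7, -4.2]
width: 0.274
```

```bash
python3 cap.py
```

```text
red 1741 inl 1555 px 243 309 252 321
cap c [ 0.5536 -0.1802  0.1795] ell [ 0.5504 -0.1793  0.1783] n [-0.337  0.094  0.937] tilt 20.5 az 164.4 extent [0.0239 0.0236 0.0102]
mouth [ 0.5757 -0.1864  0.108 ]
17.7 [ 0.5559 -0.1797  0.1349] [-1.6 -2.7 -4.2]
```

{"api": "carry_out", "payload": {
  "steps": [0, 0.01, -0.003, -0.022, 0, 0, 0.02, -0.006, -0.045, 0, 0, 0.026, -0.007, -0.058, 0, 0, 0.032, -0.009, -0.072, 0, 0, 0.032, -0.009, -0.072, 0]
}}

```text
clock: 18.25
position: [0.5571, -0.1817, 0.1286]
ee_rot: [-1.562, 0.221, -0.214]
force: [-13.0, -4.4, 6.4]
width: 0.276
```

{"api": "carry_out", "payload": {
  "steps": [0, -0.015, -0.003, 0, 0, 0, -0.02, -0.004, 0, 0, 0, -0.02, -0.004, 0, 0]
}}

```text
clock: 18.55
position: [0.5567, -0.1817, 0.1286]
ee_rot: [-1.561, 0.218, -0.216]
force: [-5.6, -4.4, 0.6]
width: 0.277
```

```bash
python3 cap.py; python3 -c "
import numpy as np
from cell import arm
s=arm.observe();z=np.array([-.4062,.1165,.9063]);print('axial',s['force']@z,'tq',s['ft_torque'])"
```

```text
red 1762 inl 1594 px 243 310 252 322
cap c [ 0.5544 -0.1823  0.1731] ell [ 0.5513 -0.1813  0.1718] n [-0.33   0.101  0.939] tilt 20.2 az 162.9 extent [0.0245 0.0238 0.0102]
mouth [ 0.576  -0.1889  0.1014]
18.55 [ 0.5567 -0.1817  0.1286] [-5.6 -4.4  0.6]
axial 2.588049163039425 tq [-0.88789532  1.29294966 -0.07574728]
```

{"api": "carry_out", "payload": {
  "steps": [0, 0, 0, 0, 0, 0, -0.01, 0, -0.004, 0, 0, -0.02, 0.002, -0.009, 0, 0, -0.03, 0.004, -0.014, 0, 0, -0.04, 0.007, -0.02, 0, 0, -0.04, 0.007, -0.02, 0],
  "grip_force": 30
}}

```text
clock: 19.2
position: [0.5555, -0.1814, 0.1276]
ee_rot: [-1.561, 0.213, -0.22]
force: [0.8, -6.5, 1.5]
width: 0.279
```

```bash
python3 cap.py; python3 -c "
import numpy as np
from cell import arm
s=arm.observe();z=np.array([-.4062,.1165,.9063]);print('axial',s['force']@z,'tq',s['ft_torque'])"
```

```text
red 1756 inl 1573 px 243 309 252 322
cap c [ 0.5529 -0.1818  0.172 ] ell [ 0.5498 -0.181   0.1708] n [-0.337  0.102  0.936] tilt 20.6 az 163.1 extent [0.0236 0.0234 0.0102]
mouth [ 0.575  -0.1886  0.1005]
19.2 [ 0.5555 -0.1814  0.1276] [ 0.8 -6.5  1.5]
axial 0.3575783677291011 tq [-1.45403894 -0.26906248 -0.09727295]
```

{"api": "carry_out", "payload": {
  "steps": [0, -0.01, -0.004, -0.004, 0, 0, -0.02, -0.002, -0.008, 0, 0, -0.03, 0.001, -0.012, 0, 0, -0.035, 0.003, -0.015, 0, 0, -0.035, 0.003, -0.015, 0],
  "grip_force": 15
}}

```text
clock: 19.75
position: [0.5525, -0.1806, 0.1262]
ee_rot: [-1.561, 0.212, -0.22]
force: [1.5, -5.0, 1.5]
width: 0.279
```

```bash
python3 cap.py; python3 -c "
import numpy as np
from cell import arm
s=arm.observe();z=np.array([-.4062,.1165,.9063]);print('axial',s['force']@z,'tq',s['ft_torque'])"
```

```text
red 1716 inl 1577 px 243 308 251 321
cap c [ 0.5491 -0.1808  0.1703] ell [ 0.5464 -0.18    0.1691] n [-0.381  0.111  0.918] tilt 23.4 az 163.8 extent [0.0235 0.0233 0.0114]
mouth [ 0.575  -0.1883  0.1003]
19.75 [ 0.5525 -0.1806  0.1262] [ 1.5 -5.   1.5]
axial -0.758678934070071 tq [-1.12751397 -0.56613027 -0.07601351]
```

{"api": "carry_out", "payload": {
  "steps": [0, -0.012, -0.003, -0.005, 0, 0, -0.012, -0.003, -0.005, 0, 0, -0.004, -0.005, -0.023, 0, 0, 0.004, -0.007, -0.041, 0, 0, 0.012, -0.01, -0.059, 0, 0, 0.012, -0.01, -0.059, 0],
  "grip_force": 30
}}

```text
clock: 20.4
position: [0.5543, -0.1814, 0.1215]
ee_rot: [-1.561, 0.211, -0.221]
force: [-1.6, -2.6, 12.0]
width: 0.28
```

```bash
python3 cap.py; python3 -c "
import numpy as np
from cell import arm
s=arm.observe();z=np.array([-.4062,.1165,.9063]);print('axial',s['force']@z,'tq',s['ft_torque'])"
```

```text
red 1721 inl 1580 px 243 309 251 321
cap c [ 0.5509 -0.1816  0.1656] ell [ 0.5482 -0.1808  0.1644] n [-0.383  0.114  0.917] tilt 23.5 az 163.5 extent [0.0237 0.0233 0.0116]
mouth [ 0.5769 -0.1893  0.0956]
20.4 [ 0.5543 -0.1814  0.1215] [-1.6 -2.6 12. ]
axial 10.030870209893335 tq [-0.94945944 -0.11626195 -0.06843538]
```

{"api": "carry_out", "payload": {
  "steps": [0, 0, 0, 0, 0, 0, 0.008, -0.002, -0.018, 0, 0, 0.016, -0.005, -0.036, 0, 0, 0.024, -0.007, -0.054, 0, 0, 0.032, -0.009, -0.072, 0, 0, 0.036, -0.01, -0.081, 0, 0, 0.036, -0.01, -0.081, 0],
  "grip_force": 58
}}

```text
clock: 21.15
position: [0.5569, -0.1821, 0.1158]
ee_rot: [-1.562, 0.212, -0.22]
force: [-15.8, 0.2, 41.3]
width: 0.281
```

```bash
cat > st.py <<'E'
import numpy as np
from cell import arm
s=arm.observe();z=np.array([-.4062,.1165,.9063]);f=s['force'];print('axial',f@z,'lat',(f-z*(f@z)).round(1),'tq',s['ft_torque'])
E
python3 cap.py; python3 st.py
```

```text
red 1736 inl 1576 px 243 309 251 321
cap c [ 0.5534 -0.1823  0.16  ] ell [ 0.5507 -0.1814  0.1588] n [-0.381  0.122  0.916] tilt 23.6 az 162.2 extent [0.0237 0.0232 0.012 ]
mouth [ 0.5793 -0.1906  0.0901]
21.15 [ 0.5569 -0.1821  0.1158] [-15.8   0.2  41.3]
axial 44.06271985504738 lat [ 2.7 -5.2  1.9] tq [-0.31651601  2.68556766 -0.12243687]
```

{"api": "carry_out", "payload": {
  "steps": [0, 0.002, 0, -0.005, 0, 0, 0.005, -0.002, -0.011, 0, 0, 0.005, -0.002, -0.011, 0],
  "grip_force": 60
}}

```text
clock: 21.5
position: [0.5569, -0.1821, 0.1156]
ee_rot: [-1.562, 0.212, -0.22]
force: [-22.3, 1.1, 53.8]
width: 0.277
```

```bash
python3 cap.py; python3 st.py
python3 - <<'E'
from h import *
for n,(u,v) in dict(scene=(205,235),side=(280,140)).items():
    im,d=get_image(n); cv2.imwrite("pics/f_%s.png"%n,cv2.resize(im[v:v+65,u:u+80,::-1],(400,325),interpolation=cv2.INTER_CUBIC)); np.savez("pics/f_%s.npz"%n,im=im,d=d)
cv2.imwrite("pics/f.png",np.hstack([cv2.imread("pics/f_scene.png"),cv2.imread("pics/f_side.png")]))
E
```

```text
red 1741 inl 1580 px 243 309 251 321
cap c [ 0.5535 -0.1822  0.16  ] ell [ 0.5508 -0.1814  0.1588] n [-0.382  0.122  0.916] tilt 23.6 az 162.3 extent [0.0234 0.0232 0.0116]
mouth [ 0.5794 -0.1905  0.09  ]
21.5 [ 0.5569 -0.1821  0.1156] [-22.3   1.1  53.8]
axial 56.82817828170317 lat [ 1.6 -5.   1.4] tq [ 0.05123699  3.82830649 -0.08470107]
```

Run:
```python
from h import *
O=np.array([.582,-.188,.09]); zs=np.array([-.4062,.1165,.9063])
for n,tip in(("scene",(243.6,259.5)),("side",(325,174))):
    C=cam(n); z=np.load("pics/f_%s.npz"%n); im=z["im"]; h=cv2.cvtColor(im,cv2.COLOR_RGB2HSV);H=h[...,0].astype(int)
    print(n,"tip seen",tip,"pred",proj(C,O+.034*zs).round(1))
    for hh in(0,.004): print("  axis pts s=0,4,30,75 at h",hh,proj(C,[O+(hh+k)*zs for k in(0,.004,.03,.075)]).round(1).tolist())
    red=((H<10)|(H>170))&(h[...,1]>120); c=proj(C,O+.04*zs)[0].astype(int)
    for r in range(c[1]-12,c[1]+16):
        w=np.arange(c[0]-14,c[0]+15); print("  ",r,"red",[int(k) for k in w if red[r,k]][:1],[int(k) for k in w if red[r,k]][-1:],"brass",[int(k) for k in w if abs(H[r,k]-20)<9 and h[r,k,1]>80])
```

```text
scene tip seen (243.6, 259.5) pred [[244.1 258.8]]
  axis pts s=0,4,30,75 at h 0 [[248.6, 272.0], [248.1, 270.5], [244.7, 260.4], [238.6, 242.6]]
  axis pts s=0,4,30,75 at h 0.004 [[248.1, 270.5], [247.6, 268.9], [244.1, 258.8], [238.0, 241.0]]
   244 red [] [] brass [230, 231, 232]
   245 red [245] [245] brass [232, 233]
   246 red [243] [246] brass [232, 233, 234]
   247 red [241] [246] brass [233, 234]
   248 red [239] [246] brass [233, 234]
   249 red [239] [246] brass []
   250 red [239] [247] brass []
   251 red [239] [247] brass []
   252 red [239] [247] brass []
   253 red [239] [247] brass []
   254 red [240] [247] brass []
   255 red [240] [247] brass []
   256 red [240] [248] brass []
   257 red [240] [248] brass []
   258 red [240] [248] brass []
   259 red [240] [248] brass []
   260 red [240] [247] brass []
   261 red [240] [246] brass []
   262 red [241] [244] brass []
   263 red [] [] brass []
   264 red [] [] brass []
   265 red [] [] brass []
   266 red [] [] brass []
   267 red [] [] brass []
   268 red [] [] brass []
   269 red [] [] brass []
   270 red [] [] bras
[... 433 characters left out ...]
327] [332] brass []
   165 red [327] [332] brass []
   166 red [327] [332] brass []
   167 red [327] [332] brass []
   168 red [327] [332] brass []
   169 red [327] [331] brass []
   170 red [327] [331] brass []
   171 red [327] [330] brass []
   172 red [327] [330] brass []
   173 red [326] [329] brass []
   174 red [326] [328] brass []
   175 red [326] [327] brass []
   176 red [] [] brass []
   177 red [] [] brass []
   178 red [] [] brass [316]
   179 red [] [] brass [316]
   180 red [] [] brass [316, 317]
   181 red [] [] brass [317, 318]
   182 red [] [] brass [318, 319]
   183 red [] [] brass [319, 320, 321]
   184 red [] [] brass []
   185 red [] [] brass []
   186 red [] [] brass []
```

{"api": "carry_out", "payload": {
  "steps": [0, -0.002, 0.001, 0.006, 0, 0, -0.002, 0.001, 0.006, 0, 0, -0.002, 0.001, 0.006, 0, 0, -0.002, 0.001, 0.006, 0, 0, -0.002, 0.001, 0.006, 0]
}}

```text
clock: 22.15
position: [0.5569, -0.1821, 0.1157]
ee_rot: [-1.562, 0.212, -0.22]
force: [-18.6, 0.6, 46.3]
width: 0.273
```

```bash
python3 cap.py; python3 st.py
python3 - <<'E'
from h import *
# fuse check from scene/side: top height of white rod at the holder
for n in("scene","side"):
    C=cam(n); im,d=get_image(n); P=cloud(C,d); h=cv2.cvtColor(im,cv2.COLOR_RGB2HSV); a=np.radians(11.4);c,s=np.cos(a),np.sin(a)
    L=(P-[.6241,.186,0])@np.array([[c,-s,0],[s,c,0],[0,0,1]])*1000
    w=(h[...,1]<70)&(h[...,2]>120)&(abs(L[...,0])<14)&(abs(L[...,1])<60)&(L[...,2]>30)&(L[...,2]<80)
    y=(abs(h[...,0].astype(int)-26)<8)&(h[...,1]>110)&(abs(L[...,0])<30)&(abs(L[...,1])<40)&(L[...,2]>30)&(L[...,2]<80)
    print(n,w.sum(),L[w].min(0).round(),L[w].max(0).round(),"jaw",y.sum(),L[y].min(0).round() if y.any() else "",L[y].max(0).round() if y.any() else "")
    z=np.load("pics/%s0.npz"%n);P0=cloud(C,z["d"]);h0=cv2.cvtColor(z["im"],cv2.COLOR_RGB2HSV);L=(P0-[.6241,.186,0])@np.array([[c,-s,0],[s,c,0],[0,0,1]])*1000
    y=(abs(h0[...,0].astype(int)-26)<8)&(h0[...,1]>110)&(abs(L[...,0])<30)&(abs(L[...,1])<40)&(L[...,2]>30)&(L[...,2]<80);print(" jaw at start",y.sum(),L[y].min(0).round(),L[y].max(0).round())
E
```

```text
red 1736 inl 1587 px 243 308 251 321
cap c [ 0.5534 -0.1823  0.16  ] ell [ 0.5507 -0.1815  0.1588] n [-0.387  0.109  0.915] tilt 23.7 az 164.3 extent [0.0231 0.0234 0.0118]
mouth [ 0.5798 -0.1897  0.0901]
22.15 [ 0.5569 -0.1821  0.1157] [-18.6   0.6  46.3]
axial 50.24454473833646 lat [ 1.9 -5.6  1.6] tq [-0.13101291  3.1976734  -0.12563747]
scene 127 [-12. -51.  32.] [11. 55. 57.] jaw 41 [  9. -35.  31.] [19. 32. 64.]
 jaw at start 35 [  7. -36.  30.] [18. 36. 63.]
side 152 [-10. -48.  33.] [14. 45. 52.] jaw 60 [  4. -34.  40.] [16. 34. 62.]
 jaw at start 74 [  3. -38.  32.] [18. 34. 60.]
```

```bash
python3 -c "
from cell import arm
print(arm.sign_off())"
```

```text
the job is handed in; nothing more can be done
None
```

I carried out both steps and handed the job in at about 22 s of the 54 s allowed. I couldn't confirm directly that the two steel catches closed over the plug.

**Fuse:** I pushed it down into the forks until it stopped hard at about 39 N and let go. A close look from the wrist camera put its centre about 42.8 mm above the bench (home is 42 mm), level, with the jaw's noses over it. The jaw stood within about 2 mm of its closed position at the start, which is about as finely as those views resolve it.

**Plug:** The tool can't tilt, so I pulled the plug over its rim on the rubber pad in a light grip. The first try, at 8 N, only dragged it; 3 N worked. I then fitted it over the post and pressed until it bottomed: 12 N more moved it only 0.2 mm. It is held with about 50 N along the socket axis and a 60 N grip.

**Checks that fell short or disagreed:**
- **Tilt:** the wrist camera's last reading was 23.7° against a nominal 25°, which is within the limit.
- **Sideways position:** the estimates of the plug's mouth and the socket's centre disagreed by about 2–4 mm. The fit on the post leaves only about 1.3 mm of play, so I took this as measuring error.
- **Catches:** the picture limit was used up before the last close view. That the plug is home and the catches closed rests on the hard stop, how far the plug travelled, and where the handle's edge appears in the scene camera.

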